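# Sieve the small mill balls out of a mixed batch

## Task

The mill balls were mixed up. Take the stirring stick from its pot and stir the balls on the sieve, under the clear guard as well, until all five small orange ones have fallen through into the pan while the four big white ones stay on the sieve plate; then stand the stick back in its pot and let go. Use only the stick on the balls, never the gripper, do not push the sieve out of its place, and leave the black stopper and the dropper bottle where they stand.

Things in the scene. Friction and masses are not known exactly. Their poses are not given: they have to be found in the camera images.
- sieve: grading sieve on its catch pan, one rigid unit, loose on a 9 mm rubber bench mat, about 2 kg, 158 mm across; origin on its axis at the underside, z up, x towards the guard. Steel frame, inner radius 72 mm, upright walls from the plate (top face at z = 52 mm) to the rim (z = 112 mm). Clear closed pan below the plate, floor at z = 4 mm. Its clips and screws do not open
- sieve_plate (a point): centre of the perforated plate's top face, 52 mm above the sieve's underside, axes as the sieve's. Flat, 3 mm thick, nine round holes of 21 mm: six at radius 60 mm at 30, 90, 150, 210, 270 and 330 degrees from x towards y, three at radius 28 mm at 0, 120 and 240 degrees
- sieve_guard (a point): middle of the straight front edge of the clear guard, on its underside, at rim height: 26 mm from the sieve's axis along its x, z = 112 mm. The guard is fixed, 3 mm thick and closes all of the mouth beyond that edge (x over 26 mm); the rest of the mouth is open
- stick: stirring stick, 206 mm long, about 60 g; origin at the lower end of its rubber tip, z along the stick towards the handle. Black rubber ball of 16 mm diameter at the lower end, steel shaft 8 mm thick, square blue handle, 16 by 16 mm with its flat sides across x and y, from 128 to 206 mm. It stands loose in the pot and leans about 17 degrees against the pot's rim
- stick_tip (a point): centre of the stick's rubber ball, 8 mm from its lower end
- stick_grip (a point): middle of the stick's square handle, on its axis, 170 mm from the lower end, axes as the stick's; held by two flats it turns least in the fingers
- pot: slim aluminium pot on a dark foot disc (76 mm across, 5 mm thick), fixed to the 9 mm bench mat; origin at the centre of its underside, z up. Outer diameter 45 mm, inner about 39 mm, inner floor at 6 mm, rim at 90 mm
- small_1_center (a point): centre of one of the five small orange balls, 15 mm in diameter, 10 g; they pass the sieve's holes
- small_2_center (a point): centre of one of the five small orange balls, 15 mm in diameter, 10 g; they pass the sieve's holes
- small_3_center (a point): centre of one of the five small orange balls, 15 mm in diameter, 10 g; they pass the sieve's holes
- small_4_center (a point): centre of one of the five small orange balls, 15 mm in diameter, 10 g; they pass the sieve's holes
- small_5_center (a point): centre of one of the five small orange balls, 15 mm in diameter, 10 g; they pass the sieve's holes
- big_1_center (a point): centre of one of the four big white balls, 26 mm in diameter, 25 g; they cannot pass, but settle 5 mm deep in a hole and block it until pushed out
- big_2_center (a point): centre of one of the four big white balls, 26 mm in diameter, 25 g; they cannot pass, but settle 5 mm deep in a hole and block it until pushed out
- big_3_center (a point): centre of one of the four big white balls, 26 mm in diameter, 25 g; they cannot pass, but settle 5 mm deep in a hole and block it until pushed out
- big_4_center (a point): centre of one of the four big white balls, 26 mm in diameter, 25 g; they cannot pass, but settle 5 mm deep in a hole and block it until pushed out
- stopper_2: black rubber stopper, 39 mm across, 42 mm high, bystander; origin at the centre of its underside
- dropper: brown dropper bottle, 33 mm across, 102 mm high, bystander; origin at the centre of its underside

How it is judged:
On the way, in this order (a step that is already met when the one before it is completed fails the run):
1. the stick's rubber tip is down among the balls, inside the sieve frame (z of stick_tip in the frame of sieve between 0.05 and 0.082 m and horizontal distance between stick_tip and sieve below 0.07 m), for 0.1 s.
2. all five small balls lie below the plate in the pan and the four big ones are on the plate (z of each of small_1_center, small_2_center, small_3_center, small_4_center, small_5_center in the frame of sieve below 0.045 m and horizontal distance between each of small_1_center, small_2_center, small_3_center, small_4_center, small_5_center and sieve below 0.08 m and z of big_1_center in the frame of sieve between 0.054 and 0.105 m and horizontal distance between each of big_1_center, big_2_center, big_3_center, big_4_center and sieve below 0.072 m and z of big_2_center in the frame of sieve between 0.054 and 0.105 m and z of big_3_center in the frame of sieve between 0.054 and 0.105 m and z of big_4_center in the frame of sieve between 0.054 and 0.105 m), for 0.2 s.
At the end, for the whole second after the job is handed in: Five orange balls below the plate in the pan (centres under 45 mm), four white balls on the plate inside the frame, the released stick still in the pot (ball centre below 30 mm, lean under 26 degrees); sieve within 25 mm of its start, bystanders undisturbed (all of step 2 and z of stick_tip in the frame of pot below 0.03 m and horizontal distance between stick_tip and pot below 0.02 m and angle between stick's own z axis and vertical below 0.45 rad and linear speed of stick below 0.03 m/s and distance of sieve from where it was at the start of the episode below 0.025 m and contact force between the fingers and stick below 0.1 N); the robot touches nothing.
It fails at once if the gripper or the arm touches a ball (contact force between any of the fingers, the arm and small_1 above 0.3 N or contact force between any of the fingers, the arm and small_2 above 0.3 N or contact force between any of the fingers, the arm and small_3 above 0.3 N or contact force between any of the fingers, the arm and small_4 above 0.3 N or contact force between any of the fingers, the arm and small_5 above 0.3 N or contact force between any of the fingers, the arm and big_1 above 0.3 N or contact force between any of the fingers, the arm and big_2 above 0.3 N or contact force between any of the fingers, the arm and big_3 above 0.3 N or contact force between any of the fingers, the arm and big_4 above 0.3 N).
It fails at once if the sieve is pushed more than 25 mm from its place or tipped (distance of sieve from where it was at the start of the episode above 0.025 m or angle between sieve's own z axis and vertical above 0.1 rad).
It fails at once if the black stopper or the dropper bottle is moved more than 30 mm or knocked over (distance of any of stopper_2, dropper from where it was at the start of the episode above 0.03 m or angle between any of stopper_2, dropper's own z axis and vertical above 0.5 rad).
It also fails if it takes over 67 s, if anything falls off the work surface, if the arm or the gripper's body presses on something with over 40 N, if the wrist force passes 120 N, or if a joint passes its speed limit or range.

## Robot

A 6-joint arm with a two-finger parallel gripper is mounted at the origin on a cart in front of the work surface, level with it; the furniture and walls round the work are solid. World frame = base frame: x ahead of the robot, y to its left, z up, the work surface at z = 0. Lengths are in m, angles in rad, forces in N, time in s.
With the tool pointing down it reaches from about 0.35 to 0.875 m from the base axis. Payload 15.5 kg.
Tool frame: the origin (TCP) lies at the very end of the fingers, on their centre line; the grasp point (between the pads) lies 19 mm behind it; z points along the fingers, y is the line along which they close (so a half turn about z gives the same grasp; the last joint's range is limited). The gripper opens to 85 mm and grips with 20 to 120 N. Pads are 22 mm wide; open, the fingers measure 114 mm over their backs; the gripper's body (76 mm by 85 mm) begins 54 mm behind the grasp point. The pads swing forward as they close: fully open they stand 13 mm farther back than shut.
Start: joints at [-1.23, 0.494, 1.345, -0, 1.302, -0.096], TCP at [0.264, -0.567, 0.231] pointing down, gripper open.
Joint ranges: [-2.91, 2.91], [-0.82, 2.16], [0.22, 2.67], [-1.22, 4.37], [0.12, 2.79], [-3.08, 3.08]. Speed limits (rad/s): [1.89, 1.89, 2.57, 3.01, 3.01, 3.01].

## Interface

Orientations are given as a unit quaternion [w, x, y, z].
In Python, from station import env gives the robot as it stands.
- The arm moves only by the shell command python3 -m inch 'ROWS' [FORCE]. ROWS is a JSON object whose one key "increments" holds a list of rows, each a list of 7 numbers: the shift along the tool's x, y, z in m, then the turn, a rotation vector about the tool's x, y, z in rad, then the opening, from -1 (shut) to 1 (fully open). A call has 1 to 12 rows; each row shifts and turns the commanded pose from where the row before left it, along the tool's axes as they then stand; what a row does not reach is not made up. A row lasts 1/10 s, in which the tool goes at most 50 mm and 8.59 degrees, less where a joint would pass 70% of its speed; a pose out of reach is approached as far as the arm can. A call with a gripper value outside its range is refused whole. The fingers move at their own pace and stop on an object; FORCE is the grip in N (left out, the last holds). Time passes only in rows, so rows that do not move let the fingers close. It gives the time, the measured TCP pose, the force, the opening and the grip force at its end, in the units of the state.
- env.state(): the state, without advancing time (a new reading comes with each control period).
- env.capture(name): name is "side" or "top"; returns a dict with "frame" (480x640x3 uint8, red, green, blue), "vertical_fov" (degrees; the focal length in pixels is half the picture's height over the tangent of half this angle, whatever the lens; pixels are square), "cx", "cy" (the principal point, pixels), "R" (3x3) and "t" (3): a world point X has camera coordinates R X + t. Camera axes: x right, y down, z forward; pixel columns grow to the right and rows downward; lengths in m; the calibration is good to about 2 mm. A picture is of the moment at which its call begins. There is no depth.
- env.hand_in(): hands the job in; it is judged then, once.
Trained networks look in the newest picture that a camera, given by its name, has taken for a name from the list of things; names that differ only in an ending like _2 or _b are one class to them, and where a whole thing is asked for, a point or a joint stands for the part that bears it (a point fixed in the world has none). Each returns a list of dicts, best first, with "conf" (0 to 1); they miss things now and then, are a little off and sometimes report something else, mostly with a low value. They report only what shows in the picture. A call takes as long as a camera call.
- env.outline_of(camera, name): "mask" (480x640 bool, what is visible of it).
- env.tip_of(camera, name): "point" ([x, y, z] in m, in the coordinates of the camera as it stood for that picture, good to about 4 mm: a listed point, or the origin of a listed thing).
The state is a dict: "time_s": time; "joint_positions": joint angles; "dq": joint speeds; "joint_efforts": joint torques, N m; "position": TCP position; "eef_rot": TCP orientation; "wrist_force": force on the tool from outside, world axes, zero at the start; "wrist_torque": the same for the moment, N m; "width": finger opening in m; "finger_force": force on a finger pad.
Only numpy, scipy, OpenCV 4.12 (cv2) and the standard library are available. Lean on these libraries where they do the work, as an engineer would, in place of code of your own. Each camera call takes 0.05 s, during which the arm holds its last target. There are 200 camera calls.

## Working session

There is one attempt and no reset: what is moved stays moved. The work goes in short steps, Python scripts to look and compute and a shell command to move; the robot and the scene stay as the last step left them, time stands still between calls to the robot, and variables do not carry over. Pictures are saved under pics/ and viewed, at most 10 in all, crops included, and the job is handed in when it is done.

```bash
mkdir -p pics; cat > h.py <<'E'
import numpy as np, cv2
from station import env
from scipy.spatial.transform import Rotation as Ro
def cap(n,f=None):
    c=env.capture(n)
    if f: cv2.imwrite('pics/'+f,c['frame'][:,:,::-1])
    return c
def tip(c,n,name,k=1,minc=0.2):
    R=np.array(c['R']);t=np.array(c['t']);o=[]
    for d in env.tip_of(n,name)[:k]:
        o.append((np.round(R.T@(np.array(d['point'])-t),4),round(d['conf'],2)))
    return o
def f(c): return 240/np.tan(np.radians(c['vertical_fov'])/2)
def proj(c,X):
    p=np.array(c['R'])@np.array(X)+np.array(c['t']); return f(c)*p[:2]/p[2]+[c['cx'],c['cy']]
def ray(c,u,z):
    R=np.array(c['R']);C=-R.T@np.array(c['t'])
    d=R.T@np.array([(u[0]-c['cx'])/f(c),(u[1]-c['cy'])/f(c),1]); return C+d*(z-C[2])/d[2]
E
python3 - <<'E'
from h import *
s=env.state();print(s['position'],s['eef_rot'],s['time_s'])
for n in('side','top'):
    c=cap(n,n+'0.png');print(n,f(c),-np.array(c['R']).T@c['t'])
    for m in['sieve','sieve_plate','sieve_guard','stick','stick_tip','stick_grip','pot','stopper_2','dropper']: print(m,tip(c,n,m,2))
    for m in['small_1_center','big_1_center']: print(m,tip(c,n,m,9))
E
```

```text
[ 0.26372477 -0.56622225  0.23068943] [-6.24773592e-04  9.76354024e-01  2.16176830e-01 -8.99396104e-05] 0.0
side 503.84635348522306 [0.32630568 0.96409175 0.65208295]
sieve [(array([0.4623, 0.3234, 0.0075]), 0.57)]
sieve_plate [(array([0.4652, 0.3202, 0.0046]), 0.45)]
sieve_guard [(array([0.4687, 0.3528, 0.1214]), 0.83)]
stick []
stick_tip []
stick_grip [(array([0.4814, 0.1891, 0.1743]), 0.65)]
pot [(array([0.4517, 0.2707, 0.0652]), 0.59)]
stopper_2 [(array([ 0.6644,  0.413 , -0.0027]), 0.9)]
dropper [(array([ 0.6953,  0.3462, -0.0007]), 0.73)]
small_1_center []
big_1_center [(array([0.6677, 0.4153, 0.0017]), 0.48)]
top 588.7845527431846 [0.48226724 0.31153321 1.01954376]
sieve [(array([0.4623, 0.3223, 0.0096]), 0.73)]
sieve_plate [(array([0.465 , 0.3287, 0.0605]), 0.68)]
sieve_guard [(array([0.4642, 0.3499, 0.1165]), 0.8), (array([0.5214, 0.1738, 0.0083]), 0.5)]
stick [(array([0.5374, 0.1635, 0.0143]), 0.72)]
stick_tip [(array([0.5316, 0.1726, 0.0203]), 0.92)]
stick_grip [(array([0.4844, 0.1946, 0.1729]), 0.7)]
pot [(array([0.5202, 0.1754, 0.009 ]), 0.65)]
stopper_2 [(array([ 0.666 ,  0.4103, -0.0032]), 0.6)]
dropper [(array([6.935e-01, 3.482e-01, 3.000e-04]), 0.56)]
small_1_center []
big_1_center [(array([0.4234, 0.3536, 0.0694]), 0.61)]
```

View pics/top0.png

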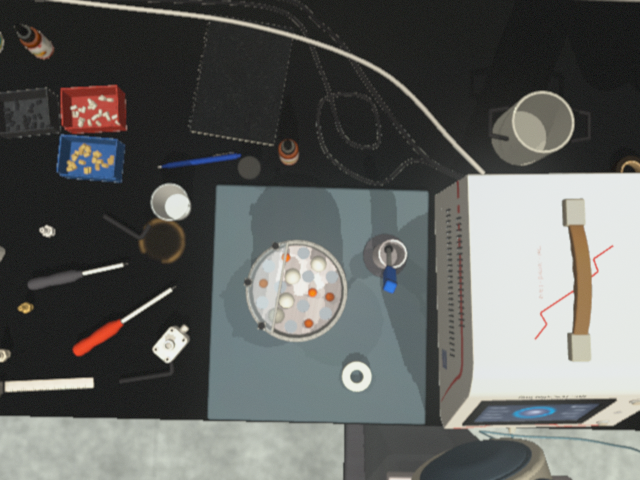

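View pics/side0.png

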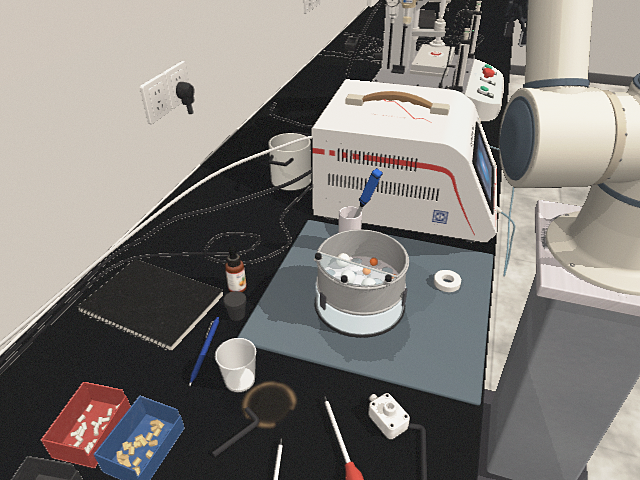

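The top view shows the sieve centred near (297,290), with the guard on its left (+y). The pot is at (390,253), with the stick handle leaning to (390,282). The big box stands about 65 mm to the right of the pot. Next I'll zoom in.

```bash
python3 - <<'E'
from h import *
a=cv2.imread('pics/top0.png'); 
l=cv2.resize(a[232:350,238:356],(590,590),interpolation=cv2.INTER_CUBIC)
r=cv2.resize(a[230:300,360:415],None,fx=4,fy=4,interpolation=cv2.INTER_CUBIC)
b=cv2.imread('pics/side0.png')[150:235,330:395]; b=cv2.resize(b,(210,275),interpolation=cv2.INTER_CUBIC)
o=np.zeros((590,800,3),np.uint8);o[:,:590]=l;o[:280,590:]=r[:280,:210];o[285:560,590:]=b
cv2.imwrite('pics/c0.png',o)
E
```

```text
(no output)
```

View pics/c0.png

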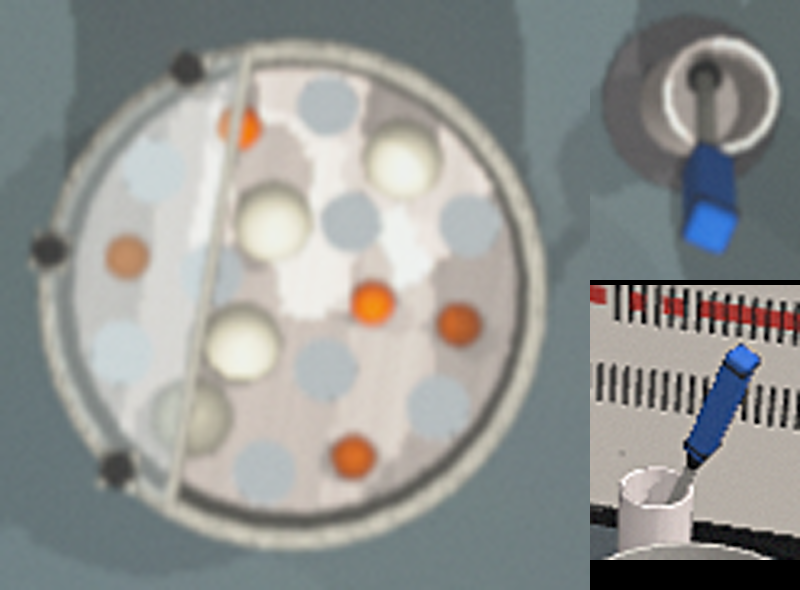

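The zoom shows all nine holes clear. The orange balls are at crop (240,128), (127,257) under the guard, (372,303), (459,324) and (353,457). The white balls are at (402,160), (272,222), (242,343) and (192,415). The stick leans towards the robot.

```bash
cat >> h.py <<'E'
from scipy.optimize import least_squares
HO=np.array([[60*np.cos(a),60*np.sin(a)] for a in np.radians([30,90,150,210,270,330])]+[[28*np.cos(a),28*np.sin(a)] for a in np.radians([0,120,240])])/1000
def plan(way,p=None,q=None,step=0.045,ang=0.14,grip=-1,show=1):
    """way: list of (pos,Rot,n or None); prints rounded rows from measured pose, compensating rounding"""
    s=env.state(); p=np.array(s['position']) if p is None else p
    q=Ro.from_quat(np.array(s['eef_rot'])[[1,2,3,0]]) if q is None else q
    for P,Q,n in way:
        p0,q0=p.copy(),q; dr=(q0.inv()*Q).as_rotvec()
        n=n or max(1,int(np.ceil(max(np.linalg.norm(P-p0)/step,np.linalg.norm(dr)/ang))))
        rows=[]
        for k in range(1,n+1):
            tp=p0+(P-p0)*k/n; tq=q0*Ro.from_rotvec(dr*k/n)
            d=np.round(q.inv().apply(tp-p),3); w=np.round((q.inv()*tq).as_rotvec(),2)
            p=p+q.apply(d); q=q*Ro.from_rotvec(w); rows.append([float(v)+0 for v in [*d,*w]]+[grip])
        print(n,','.join('['+','.join('%g'%v for v in r)+']' for r in rows))
    return p,q
E
python3 - <<'E'
from h import *
c=cap('top')
hp=np.array([(327,105),(152,168),(350,220),(470,222),(210,270),(122,350),(325,370),(437,407),(264,470)])/5+[238-.4,232-.4]
W=np.array([ray(c,u,.061)[:2] for u in hp])
def T(v,P): return P@np.array([[np.cos(v[2]),np.sin(v[2])],[-np.sin(v[2]),np.cos(v[2])]])+v[:2]
def res(v):
    D=np.linalg.norm(W[:,None]-T(v,HO)[None],axis=2); return D.min(1)
r=least_squares(res,[.4623,.3228,np.radians(81)]);v=r.x;print('sieve',v,np.degrees(v[2]),np.round(r.fun*1e3,1))
inv=lambda X:(X-v[:2])@np.array([[np.cos(v[2]),-np.sin(v[2])],[np.sin(v[2]),np.cos(v[2])]])
print('rimc',ray(c,(238+293.5/5-.4,232+294/5-.4),.121))
for n,L,z in(('small',[(240,128),(127,257),(372,303),(459,324),(353,457)],.0685),('big',[(402,160),(272,222),(242,343),(192,415)],.074)):
    for u in L:
        X=ray(c,np.array(u)/5+[237.6,231.6],z)[:2]; print(n,np.round(inv(X)*1e3,0))
print('pot rim',ray(c,(360+132/4,230+95/4),.099),'handle top',ray(c,(390,287),.212),'tip',ray(c,(388.75,248.75),.024))
fr=c['frame'].astype(int);sub=fr[270:300,375:405]
m=(sub[:,:,2]>200)&(sub[:,:,0]<90); print(m.sum(),cv2.minAreaRect(np.argwhere(m)[:,::-1].astype(np.float32)),np.argwhere(m).mean(0)+[270,375])
E
```

```text
sieve [0.46292622 0.32451942 1.42465034] 81.62645200750089 [0.2 0.6 0.2 0.5 0.6 0.4 0.6 0.4 0.3]
rimc [0.46188588 0.32418827 0.121     ]
small [ 26. -47.]
small [55. -0.]
small [-25.   1.]
small [-54.   3.]
small [-28.  50.]
big [-27. -46.]
big [ 11. -19.]
big [14. 20.]
big [25. 46.]
pot rim [0.52249443 0.17458643 0.099     ] handle top [0.47186476 0.1947223  0.212     ] tip [0.53406521 0.17079961 0.024     ]
72 ((14.900001525878906, 16.700000762939453), (8.497057914733887, 8.497057914733887), 26.56505012512207) [286.84722222 389.72222222]
```

```bash
cat >> h.py <<'E'
def frame(z,y):
    z=np.array(z,float);z/=np.linalg.norm(z);y=np.array(y,float);y-=z*(y@z);y/=np.linalg.norm(y)
    return Ro.from_matrix(np.c_[np.cross(y,z),y,z])
E
python3 - <<'E'
from h import *
a=np.radians(18);s=np.array([-.933*np.sin(a),.36*np.sin(a),np.cos(a)]);G=np.array([.483,.191,.177])
Q=frame(-s,[-.36,-.933,0]);T=G-.019*s
q0=Ro.from_quat(np.array(env.state()['eef_rot'])[[1,2,3,0]])
plan([(np.array([.33,-.35,.46]),q0,None),(np.array([.43,.14,.45]),Q,None),(T+.11*s,Q,None),(T,Q,4)],grip=1)
E
```

```text
8 [0.019,-0.021,-0.029,0,0,0,1],[0.019,-0.021,-0.028,0,0,0,1],[0.019,-0.021,-0.029,0,0,0,1],[0.019,-0.021,-0.028,0,0,0,1],[0.019,-0.021,-0.029,0,0,0,1],[0.019,-0.021,-0.029,0,0,0,1],[0.018,-0.021,-0.028,0,0,0,1],[0.019,-0.021,-0.029,0,0,0,1]
12 [0.025,-0.034,0.001,-0.01,0.02,0.07,1],[0.022,-0.035,0.001,-0.01,0.03,0.06,1],[0.02,-0.036,0.001,-0.01,0.02,0.07,1],[0.018,-0.038,0.001,-0.01,0.03,0.07,1],[0.015,-0.039,0.002,-0.01,0.02,0.06,1],[0.012,-0.04,0.001,-0.01,0.03,0.07,1],[0.01,-0.04,0.001,-0.01,0.02,0.06,1],[0.007,-0.042,0.001,-0.01,0.03,0.07,1],[0.004,-0.041,0.001,-0.01,0.02,0.07,1],[0.002,-0.042,0,-0.01,0.03,0.06,1],[-0.002,-0.042,0,-0.01,0.02,0.07,1],[-0.004,-0.041,0,-0.02,0.03,0.07,1]
5 [-0.011,-0.013,0.035,0,0,0,1],[-0.011,-0.014,0.036,0,0,0,1],[-0.011,-0.013,0.035,0,0,0,1],[-0.011,-0.014,0.036,0,0,0,1],[-0.011,-0.013,0.035,0,0,0,1]
4 [0,0,0.028,0,0,0,1],[0,-0.001,0.027,0,0,0,1],[0,0,0.028,0,0,0,1],[0,0,0.027,0,0,0,1]
```

```bash
python3 -m inch '{"increments":[[0.019,-0.021,-0.029,0,0,0,1],[0.019,-0.021,-0.029,0,0,0,1],[0.019,-0.021,-0.029,0,0,0,1],[0.019,-0.021,-0.029,0,0,0,1],[0.019,-0.021,-0.029,0,0,0,1],[0.019,-0.021,-0.029,0,0,0,1],[0.019,-0.021,-0.029,0,0,0,1],[0.019,-0.021,-0.029,0,0,0,1]]}' 80; python3 -m inch '{"increments":[[0.025,-0.034,0.001,-0.01,0.02,0.07,1],[0.022,-0.035,0.001,-0.01,0.03,0.06,1],[0.02,-0.036,0.001,-0.01,0.02,0.07,1],[0.018,-0.038,0.001,-0.01,0.03,0.07,1],[0.015,-0.039,0.002,-0.01,0.02,0.06,1],[0.012,-0.04,0.001,-0.01,0.03,0.07,1],[0.01,-0.04,0.001,-0.01,0.02,0.06,1],[0.007,-0.042,0.001,-0.01,0.03,0.07,1],[0.004,-0.041,0.001,-0.01,0.02,0.07,1],[0.002,-0.042,0,-0.01,0.03,0.06,1],[-0.002,-0.042,0,-0.01,0.02,0.07,1],[-0.004,-0.041,0,-0.02,0.03,0.07,1]]}'
python3 - <<'E'
from h import *
a=np.radians(18);s=np.array([-.933*np.sin(a),.36*np.sin(a),np.cos(a)]);G=np.array([.483,.191,.177])
Q=frame(-s,[-.36,-.933,0]);T=G-.019*s
print(env.state()['joint_positions'])
plan([(T+.11*s,Q,None),(T,Q,4)],grip=1)
E
```

```text
time_s: 2.05
position: [0.3308, -0.3488, 0.4646]
eef_rot: [0.0, 0.976, 0.216, 0.0]
wrist_force: [0.7, -0.1, -0.0]
width: 0.0855
finger_force: 0.0
time_s: 3.25
position: [0.429, 0.1374, 0.4529]
eef_rot: [0.031, 0.971, -0.181, 0.154]
wrist_force: [1.6, -0.4, 0.1]
width: 0.0856
finger_force: 0.0
[ 0.3274129  -0.03723481  1.51385126 -0.2047248   1.42560466  2.27123069]
5 [-0.011,-0.014,0.036,0,0,0,1],[-0.011,-0.014,0.036,0,0,0,1],[-0.011,-0.014,0.036,0,0,0,1],[-0.012,-0.014,0.037,0,0,0,1],[-0.011,-0.014,0.036,0,0,0,1]
4 [0,0,0.027,0,0,0,1],[0,0,0.028,0,0,0,1],[0,0,0.027,0,0,0,1],[0,-0.001,0.028,0,0,0,1]
```

```bash
python3 -m inch '{"increments":[[-0.011,-0.014,0.036,0,0,0,1],[-0.011,-0.014,0.036,0,0,0,1],[-0.011,-0.014,0.036,0,0,0,1],[-0.012,-0.014,0.037,0,0,0,1],[-0.011,-0.014,0.036,0,0,0,1],[0,0,0.027,0,0,0,1],[0,0,0.027,0,0,0,1],[0,0,0.027,0,0,0,1]]}' 80
python3 - <<'E'
from h import *
t=cap('top','t1.png')['frame'];s=cap('side','s1.png')['frame']
o=np.hstack([cv2.resize(t[200:320,330:430],(400,480)),cv2.resize(s[120:240,310:410],(400,480))])
cv2.imwrite('pics/c1.png',o[:,:,::-1])
E
```

```text
time_s: 4.05
position: [0.4793, 0.1901, 0.1846]
eef_rot: [0.031, 0.971, -0.179, 0.152]
wrist_force: [0.7, 0.2, 0.9]
width: 0.0854
finger_force: 0.0
```

View pics/c1.png

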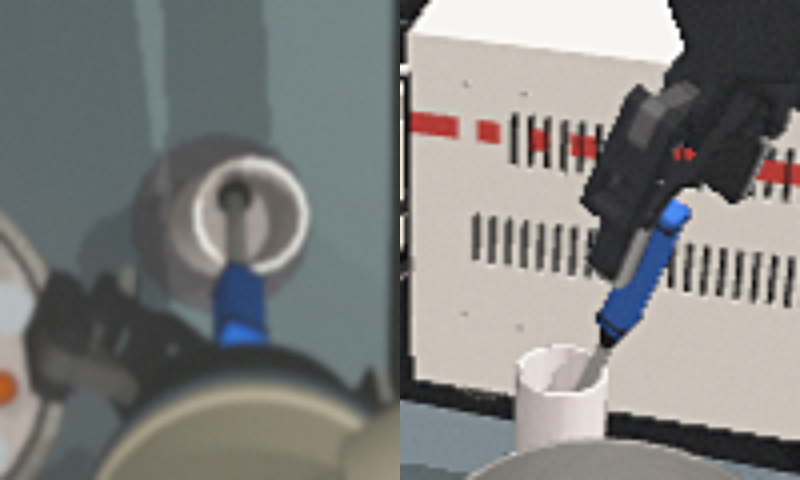

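The handle (right crop, about 640,270) sits between the open fingers and in line with them. I'll advance and close.

```bash
python3 -m inch '{"increments":[[0,0,0.014,0,0,0,1],[0,0,0.014,0,0,0,1],[0,0,0,0,0,0,-1],[0,0,0,0,0,0,-1],[0,0,0,0,0,0,-1],[0,0,0,0,0,0,-1],[0,0,0,0,0,0,-1],[0,0,0,0,0,0,-1]]}' 80
```

```text
time_s: 4.95
position: [0.4871, 0.1868, 0.1594]
eef_rot: [0.031, 0.971, -0.179, 0.153]
wrist_force: [-2.7, -1.1, 8.4]
width: 0.0151
finger_force: 78.0
```

```bash
python3 -m inch '{"increments":[[0,0,-0.025,0,0,0,-1],[0,0,-0.04,0,0,0,-1],[0,0,-0.045,0,0,0,-1],[0,0,-0.04,0,0,0,-1],[0,0,0,0,0,0,-1]]}' 80
python3 - <<'E'
from h import *
print(env.state()['joint_positions'])
for n in('top','side'):
    c=cap(n,n+'2.png'); print(n,tip(c,n,'stick_tip',2),tip(c,n,'stick_grip',2),tip(c,n,'stick',2))
s=env.state();q=Ro.from_quat(np.array(s['eef_rot'])[[1,2,3,0]])
X=np.array(s['position'])+q.apply([0,0,.143]);print(X,proj(c,X),q.as_matrix())
a=cv2.imread('pics/side2.png')[60:260,270:470];cv2.imwrite('pics/c2.png',cv2.resize(a,(600,600),interpolation=cv2.INTER_CUBIC))
E
```

```text
time_s: 5.45
position: [0.445, 0.2053, 0.3066]
eef_rot: [0.029, 0.971, -0.179, 0.155]
wrist_force: [0.4, 0.2, -1.6]
width: 0.0148
finger_force: 79.6
[ 0.46859819  0.14161725  1.717381   -0.26481206  1.07983961  2.50545068]
top [(array([0.4899, 0.1872, 0.1678]), 0.73), (array([0.4575, 0.3009, 0.0689]), 0.4)] [(array([0.4419, 0.2048, 0.3221]), 0.82)] [(array([0.4958, 0.1866, 0.1606]), 0.74)]
side [(array([0.4936, 0.1916, 0.1618]), 0.95), (array([ 6.924e-01,  3.483e-01, -5.000e-04]), 0.69)] [(array([0.4394, 0.2042, 0.3158]), 0.74)] [(array([0.49  , 0.1853, 0.158 ]), 0.85)]
[0.48465799 0.18715132 0.16442183] [370.88596126 188.77183962] [[ 0.88981894 -0.35765138  0.28338622]
 [-0.33851544 -0.93382925 -0.11562974]
 [ 0.30598947  0.00695892 -0.95200946]]
```

View pics/c2.png

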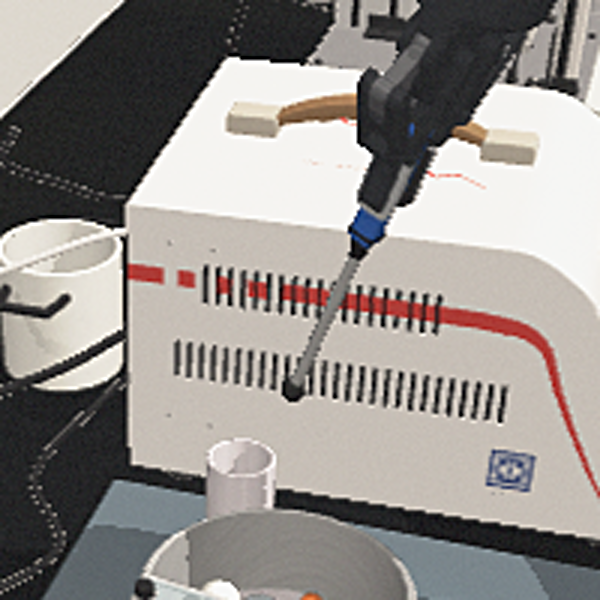

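The side crop shows the stick held with its tip at about (293,388), which is (367.7,189.3) in the full frame. That is about 3 px from the coaxial prediction. I'll refine the tip offset.

```bash
python3 - <<'E'
from h import *
s=env.state();q=Ro.from_quat(np.array(s['eef_rot'])[[1,2,3,0]]);P=np.array(s['position'])
obs=[]
for n in('top','side'):
    c=cap(n); X=P+q.apply([0,0,.143]); u=proj(c,X).astype(int); 
    g=c['frame'].max(2)[u[1]-16:u[1]+17,u[0]-16:u[0]+17].astype(int)
    m=env.outline_of(n,'stick_tip'); m=m[0]['mask'] if m else None
    b=g<75
    nl,L,st,ce=cv2.connectedComponentsWithStats(b.astype(np.uint8))
    print(n,u,[(st[i,4],np.round(ce[i]+u-16,1)) for i in range(1,nl)], proj(c,X))
    obs.append((c,u))
E
```

```text
top [390 277] [(np.int32(2), array([374. , 266.5])), (np.int32(2), array([376.5, 268.5])), (np.int32(1), array([374., 270.])), (np.int32(2), array([379.5, 270.5])), (np.int32(50), array([390.6, 272.7])), (np.int32(1), array([377., 271.])), (np.int32(1), array([374., 274.]))] [390.63644488 277.75765522]
side [370 188] [(np.int32(10), array([357. , 182.5])), (np.int32(13), array([360.9, 183.9])), (np.int32(50), array([366.1, 188.5])), (np.int32(1), array([369., 179.])), (np.int32(1), array([374., 180.])), (np.int32(3), array([378., 182.])), (np.int32(12), array([381.5, 186.5])), (np.int32(9), array([373., 186.])), (np.int32(7), array([386., 185.])), (np.int32(7), array([377., 188.])), (np.int32(3), array([385., 191.]))] [370.88596126 188.77183962]
```

```bash
cat >> h.py <<'E'
SV=np.array([.4629,.3245]);YA=np.radians(81.63);EX=np.array([np.cos(YA),np.sin(YA),0]);EY=np.array([-np.sin(YA),np.cos(YA),0])
OFF=np.array([.0062,-.0025,.144])
def pose(x,y,z,k=None):
    k=np.clip(.9*(x+40)/100,0,.97) if k is None else k
    P=np.append(SV,.009)+(x*EX+y*EY+z*np.array([0,0,1]))/1000
    A=Ro.align_vectors([[0,0,1]],[OFF])[0]
    Q=frame(EX*k-np.array([0,0,1]),[np.cos(np.radians(-75)),np.sin(np.radians(-75)),0])*A
    return P-Q.apply(OFF),Q
def stir(pts,v=7,cur=None):
    """pts (x,y,z[,k]) tip in sieve mm; first from current pose"""
    s=env.state();w=[]
    q=Ro.from_quat(np.array(s['eef_rot'])[[1,2,3,0]]);t=(np.array(s['position'])+q.apply(OFF)-np.append(SV,.009))*1e3
    a=np.array([t@EX,t@EY,t[2]]);print('tip now',np.round(a,1),'t',s['time_s'],'F',np.round(s['wrist_force'],1))
    ways=[]
    for p in pts:
        p=np.array(p,float);vv=p[3] if len(p)>3 else v
        n=max(1,int(np.ceil(np.linalg.norm(p[:3]-a)/vv)))
        for k in range(1,n+1): ways.append((*pose(*(a+(p[:3]-a)*k/n)),1))
        a=p[:3]
    import io,contextlib
    b=io.StringIO()
    with contextlib.redirect_stdout(b): plan(ways)
    L=[l.split(' ',1)[1] for l in b.getvalue().split('\n') if l]
    for i in range(0,len(L),12): print(len(L[i:i+12]),','.join(L[i:i+12]))
E
python3 - <<'E'
from h import *
P,Q=pose(-34,-17,150)
plan([(P+[0,0,.03],Q,None)])
E
```

```text
6 [0.002,-0.014,-0.005,0.02,-0.06,-0.1,-1],[0.002,-0.013,-0.005,0.02,-0.05,-0.11,-1],[0.004,-0.014,-0.005,0.02,-0.05,-0.1,-1],[0.005,-0.012,-0.005,0.03,-0.06,-0.1,-1],[0.006,-0.013,-0.005,0.02,-0.06,-0.11,-1],[0.007,-0.012,-0.004,0.02,-0.05,-0.1,-1]
```

```bash
python3 -m inch '{"increments":[[0.002,-0.014,-0.005,0.02,-0.06,-0.1,-1],[0.002,-0.013,-0.005,0.02,-0.05,-0.11,-1],[0.004,-0.014,-0.005,0.02,-0.05,-0.1,-1],[0.005,-0.012,-0.005,0.03,-0.06,-0.1,-1],[0.006,-0.013,-0.005,0.02,-0.06,-0.11,-1],[0.007,-0.012,-0.004,0.02,-0.05,-0.1,-1]]}' 80
python3 - <<'E'
from h import *
print(env.state()['joint_positions'])
stir([(-34,-17,85,25),(-34,-17,63,11),(-18,16,63),(-33,-14,63,14),(-55,-17,63,14),(-52,20,63),(-45,38,63,12),(-43,44,63),(-25,55,63),(-8,57,63)])
E
```

```text
time_s: 6.65
position: [0.4738, 0.2813, 0.3332]
eef_rot: [-0.016, 0.991, 0.134, -0.013]
wrist_force: [0.2, 0.2, -0.6]
width: 0.0149
finger_force: 79.3
[0.40364652 0.30904278 1.36496093 0.03886103 1.48425474 1.70251237]
tip now [-32.9 -16.8 180.3] t 6.65 F [ 0.2  0.2 -0.6]
12 [0,0.002,0.024,0,0,0,-1],[0.001,0,0.024,0,0,0,-1],[0,0.001,0.023,0,0,0,-1],[0.001,0.001,0.024,0,0,0.01,-1],[0,0,0.011,0,0,0,-1],[0,0.001,0.011,0,0,0,-1],[-0.005,-0.002,0.001,0.02,0.01,-0.01,-1],[-0.005,-0.001,0,0.02,0.01,0,-1],[-0.006,-0.002,0.001,0.02,0.01,0,-1],[-0.005,-0.001,0,0.02,0.01,0,-1],[-0.005,-0.002,0.001,0.02,0.01,0,-1],[-0.006,-0.001,0,0.03,0.01,-0.01,-1]
12 [0.01,0.002,-0.001,-0.04,-0.02,0.01,-1],[0.01,0.003,-0.001,-0.04,-0.02,0,-1],[0.009,0.003,-0.001,-0.05,-0.02,0,-1],[0.001,0.002,0,-0.05,-0.02,0.01,-1],[-0.003,0.011,0,0,0,0,-1],[-0.005,-0.003,0.001,0,0,0,-1],[-0.006,-0.003,0,0,0,0,-1],[-0.005,-0.003,0,0,0,0,-1],[-0.006,-0.003,0,0,0,0,-1],[-0.005,-0.003,0,0,0,0,-1],[-0.006,-0.003,0,0,0,0,-1],[-0.007,-0.006,0.001,0,0,0,-1]
9 [-0.006,-0.007,0,0,0,0,-1],[-0.005,-0.004,0,0,0,0,-1],[-0.002,-0.004,0,0.01,0,0,-1],[-0.003,0,0,0.04,0.02,0,-1],[-0.003,0.001,0.001,0.03,0.02,-0.01,-1],[-0.003,0,0,0.04,0.01,0,-1],[-0.001,0.001,0.002,0.05,0.02,0,-1],[-0.001,0.001,0.001,0.04,0.02,-0.01,-1],[-0.001,0.001,0.001,0.04,0.02,-0.01,-1]
```

```bash
python3 -m inch '{"increments":[[0,0.002,0.024,0,0,0,-1],[0.001,0,0.024,0,0,0,-1],[0,0.001,0.023,0,0,0,-1],[0.001,0.001,0.024,0,0,0.01,-1],[0,0,0.011,0,0,0,-1],[0,0.001,0.011,0,0,0,-1],[-0.005,-0.002,0.001,0.02,0.01,-0.01,-1],[-0.005,-0.001,0,0.02,0.01,0,-1],[-0.006,-0.002,0.001,0.02,0.01,0,-1],[-0.005,-0.001,0,0.02,0.01,0,-1],[-0.005,-0.002,0.001,0.02,0.01,0,-1],[-0.006,-0.001,0,0.03,0.01,-0.01,-1]]}' 80
python3 - <<'E'
from h import *
s=env.state();q=Ro.from_quat(np.array(s['eef_rot'])[[1,2,3,0]]);X=np.array(s['position'])+q.apply(OFF)
for n in('top','side'):
    c=cap(n,n+'3.png'); print(n,proj(c,X))
t=cv2.imread('pics/top3.png')[210:360,225:375];d=cv2.imread('pics/side3.png')[180:330,290:440]
cv2.imwrite('pics/c3.png',cv2.resize(np.hstack([t,d]),(800,400),interpolation=cv2.INTER_CUBIC))
stir([(-18,16,63)])
E
```

```text
time_s: 7.85
position: [0.4395, 0.2808, 0.2135]
eef_rot: [-0.085, 0.987, 0.135, 0.01]
wrist_force: [-0.9, -0.0, -0.5]
width: 0.0149
finger_force: 79.2
top [305.71820899 300.9884364 ]
side [373.85213223 273.17321211]
tip now [-18.7  16.8  63.1] t 7.95 F [-0.3 -0.7 -1.1]
1 [0.002,-0.001,0,0,-0.01,0,-1]
```

View pics/c3.png

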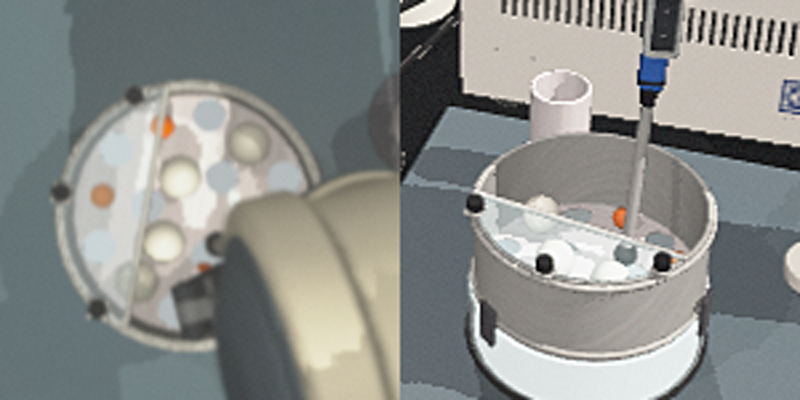

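In the top crop the tip is at (215,243), which matches the prediction exactly. An orange sliver shows at (205,268), close to the inner hole. I'll add a numeric orange detector and continue with S4.

```bash
cat >> h.py <<'E'
def look(n='top',fn=None):
    c=cap(n,fn);h=cv2.cvtColor(c['frame'],cv2.COLOR_RGB2HSV)
    m=((h[...,0]<14)&(h[...,1]>120)&(h[...,2]>90)).astype(np.uint8)
    ctr=proj(c,np.append(SV,.07)).astype(int);k=np.zeros_like(m);cv2.circle(k,tuple(int(v) for v in ctr),62,1,-1);m*=k
    nl,L,st,ce=cv2.connectedComponentsWithStats(m)
    for i in range(1,nl):
        if st[i,4]>3:
            o=[]
            for z in(.0685,.0205):
                X=ray(c,ce[i],z)-np.append(SV,0);o.append(np.round([X@EX*1e3,X@EY*1e3]))
            print(n,'orange',st[i,4],'on plate',o[0],'in pan',o[1],np.median(c['frame'][L==i],0))
    return c
E
python3 - <<'E'
from h import *
look();look('side')
stir([(-33,-14,63,14),(-55,-17,63,14),(-52,20,63,6)])
E
```

```text
top orange 20 on plate [ 23. -47.] in pan [ 25. -49.] [221.5 126.   79. ]
top orange 5 on plate [-14.  33.] in pan [-14.  35.] [142.  94.  70.]
side orange 22 on plate [-51.  -1.] in pan [-105.  -20.] [196.5 103.5  55.5]
tip now [-18.3  15.6  63.3] t 8.05 F [-0.1 -0.3 -0.2]
12 [0.011,0.002,-0.001,-0.04,-0.02,0,-1],[0.009,0.003,-0.001,-0.04,-0.02,0.01,-1],[0.01,0.002,-0.001,-0.04,-0.02,0,-1],[0,0.003,0,-0.06,-0.02,0,-1],[-0.003,0.01,0,0,0,0,-1],[-0.004,-0.002,0,0,0,0,-1],[-0.005,-0.003,0.001,0,0,0,-1],[-0.005,-0.002,0,0,0,0,-1],[-0.004,-0.003,0,0,0,0,-1],[-0.005,-0.002,0,0,0,0,-1],[-0.005,-0.003,0,0,0,0,-1],[-0.004,-0.002,0,0,0,0,-1]
```

```bash
python3 -m inch '{"increments":[[0.011,0.002,-0.001,-0.04,-0.02,0,-1],[0.009,0.003,-0.001,-0.04,-0.02,0.01,-1],[0.01,0.002,-0.001,-0.04,-0.02,0,-1],[0,0.003,0,-0.06,-0.02,0,-1],[-0.003,0.01,0,0,0,0,-1],[-0.004,-0.002,0,0,0,0,-1],[-0.005,-0.003,0.001,0,0,0,-1],[-0.005,-0.002,0,0,0,0,-1],[-0.004,-0.003,0,0,0,0,-1],[-0.005,-0.002,0,0,0,0,-1],[-0.005,-0.003,0,0,0,0,-1],[-0.004,-0.002,0,0,0,0,-1]]}' 80
python3 - <<'E'
from h import *
look();look('side')
stir([(-45,38,63,12),(-43,44,63),(-25,55,63),(-8,57,63)])
E
```

```text
time_s: 9.25
position: [0.4353, 0.2763, 0.2163]
eef_rot: [0.01, 0.991, 0.132, -0.019]
wrist_force: [0.2, 0.1, -1.1]
width: 0.0147
finger_force: 79.2
top orange 19 on plate [ 23. -47.] in pan [ 25. -49.] [220. 126.  77.]
tip now [-51.3  20.   63.1] t 9.35 F [ 0.3  0.2 -0.4]
10 [-0.006,-0.007,0,0,0,0,-1],[-0.007,-0.006,0,0,0,0,-1],[-0.005,-0.004,0.001,0,0,0,-1],[-0.002,-0.004,0,0.01,0,0,-1],[-0.003,0,0,0.04,0.02,0,-1],[-0.003,0,0,0.03,0.01,0,-1],[-0.003,0,0.001,0.04,0.02,0,-1],[-0.001,0.001,0.001,0.05,0.02,-0.01,-1],[-0.001,0.002,0.001,0.04,0.02,0,-1],[-0.001,0.001,0.002,0.04,0.02,-0.01,-1]
```

```bash
python3 -m inch '{"increments":[[-0.006,-0.007,0,0,0,0,-1],[-0.007,-0.006,0,0,0,0,-1],[-0.005,-0.004,0.001,0,0,0,-1],[-0.002,-0.004,0,0.01,0,0,-1],[-0.003,0,0,0.04,0.02,0,-1],[-0.003,0,0,0.03,0.01,0,-1],[-0.003,0,0.001,0.04,0.02,0,-1],[-0.001,0.001,0.001,0.05,0.02,-0.01,-1],[-0.001,0.002,0.001,0.04,0.02,0,-1],[-0.001,0.001,0.002,0.04,0.02,-0.01,-1]]}' 80
python3 - <<'E'
from h import *
s=env.state();p=np.array(s['position']);q=Ro.from_quat(np.array(s['eef_rot'])[[1,2,3,0]])
stir([(-8,50,63),(0,0,150,30),(8,-56,150,30)])
E
```

```text
time_s: 10.35
position: [0.4005, 0.2849, 0.2104]
eef_rot: [-0.122, 0.983, 0.139, 0.021]
wrist_force: [-0.3, 1.0, -1.5]
width: 0.015
finger_force: 79.3
tip now [-8.5 55.5 62.9] t 10.35 F [-0.3  1.  -1.5]
7 [0.006,0.002,0,0,0,0,-1],[0.012,0.001,-0.021,0.02,0,0,-1],[0.013,0,-0.021,0.01,0.01,-0.01,-1],[0.013,0,-0.02,0.02,0.01,0,-1],[0.014,-0.001,-0.021,0.01,0,0,-1],[0.025,0.012,0.001,0.03,0.02,-0.01,-1],[0.025,0.013,0,0.03,0.01,0,-1]
```

```bash
python3 - <<'E'
from h import *
stir([(-10,50,63),(-30,45,135,40),(-110,45,150,42)])
E
```

```text
tip now [-8.5 55.5 62.9] t 10.35 F [-0.3  1.  -1.5]
5 [0.006,0.002,-0.001,-0.01,-0.01,0,-1],[0.005,-0.01,-0.037,-0.08,-0.03,0.01,-1],[0.005,-0.007,-0.037,-0.08,-0.04,0.01,-1],[-0.011,0.025,-0.01,-0.08,-0.04,0,-1],[-0.016,0.036,-0.006,0,0,0,-1]
```

```bash
python3 -m inch '{"increments":[[0.006,0.002,-0.001,-0.01,-0.01,0,-1],[0.005,-0.01,-0.037,-0.08,-0.03,0.01,-1],[0.005,-0.007,-0.037,-0.08,-0.04,0.01,-1],[-0.011,0.025,-0.01,-0.08,-0.04,0,-1],[-0.016,0.036,-0.006,0,0,0,-1]]}' 80
sed -i 's/(h\[...,1\]>120)&(h\[...,2\]>90)/(h[...,1]>95)\&(h[...,2]>80)/' h.py
python3 - <<'E'
from h import *
look('top','top4.png')
a=cv2.imread('pics/top4.png')[225:355,232:362];cv2.imwrite('pics/c4.png',cv2.resize(a,(585,585),interpolation=cv2.INTER_CUBIC))
E
```

```text
time_s: 10.85
position: [0.4044, 0.2245, 0.3049]
eef_rot: [0.013, 0.991, 0.134, -0.022]
wrist_force: [2.4, 0.6, 0.1]
width: 0.0148
finger_force: 79.3
top orange 6 on plate [ 31. -48.] in pan [ 34. -49.] [198.  150.5 117.5]
top orange 23 on plate [ 23. -48.] in pan [ 25. -49.] [215. 120.  76.]
top orange 37 on plate [55. -0.] in pan [58.  1.] [176. 132.  98.]
top orange 6 on plate [-14.  33.] in pan [-14.  35.] [145. 100.  79.]
top orange 17 on plate [-49.  36.] in pan [-51.  39.] [148.  92.  66.]
top orange 14 on plate [ 7. 61.] in pan [ 8. 65.] [169.5 106.   78.5]
```

View pics/c4.png

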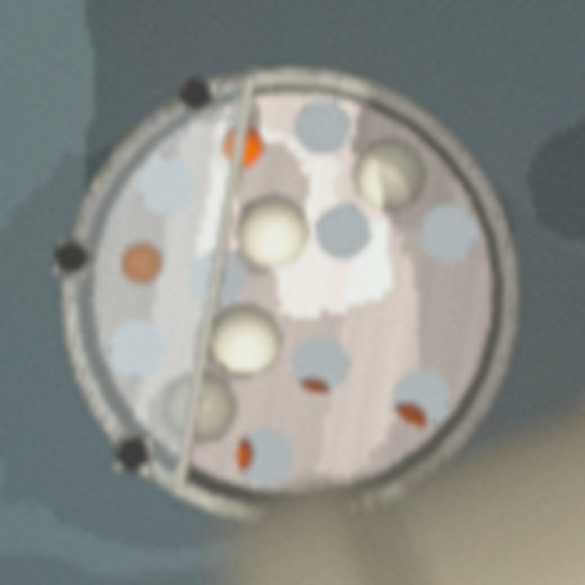

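The crop shows three oranges in the pan, seen through the holes at (315,385), (410,412) and (243,455). S1 at (243,147) and S2 at (141,263) are left, and the white balls have not moved.

```bash
python3 - <<'E'
from h import *
stir([(-40,-20,145,40),(9,-57,140,40),(9,-57,85,28),(9,-57,63,11),(43,-36,63,7),(57,-21,63,7),(53,21,63,7)])
E
```

```text
tip now [-113.6   44.9  152.1] t 10.9 F [-0.3 -1.3  1.2]
12 [0.029,-0.013,0.001,0,0.01,0.01,-1],[0.03,-0.014,0.001,0,0,0,-1],[0.029,-0.015,0.001,0,0,0,-1],[0.015,0.014,0.005,0.2,0.08,-0.02,-1],[0.015,0.011,0.01,0.18,0.08,-0.03,-1],[-0.003,0.01,0.026,0,0,0,-1],[-0.004,0.01,0.025,0,0,0,-1],[-0.001,0.004,0.011,0,0,0,-1],[-0.002,0.003,0.01,0,0,0,-1],[-0.003,0,0.002,0.04,0.02,-0.01,-1],[-0.004,-0.001,0.003,0.03,0.02,-0.01,-1],[-0.003,-0.001,0.003,0.04,0.02,-0.01,-1]
12 [-0.003,-0.002,0.003,0.03,0.01,-0.01,-1],[-0.003,-0.001,0.003,0.03,0.02,-0.01,-1],[-0.003,-0.002,0.004,0.03,0.02,-0.01,-1],[-0.004,-0.002,0.003,0.02,0.01,-0.01,-1],[-0.005,-0.002,0.003,0.03,0.01,-0.01,-1],[-0.004,-0.003,0.003,0.02,0.01,-0.01,-1],[-0.005,-0.003,0,-0.01,0,0,-1],[-0.005,-0.003,0,0,0,0,-1],[-0.006,-0.003,0,0,0,0,-1],[-0.005,-0.003,-0.001,0,0,0,-1],[-0.005,-0.003,0,-0.01,0,0.01,-1],[-0.005,-0.003,0,0,0,0,-1]
1 [-0.005,-0.003,0,0,-0.01,0,-1]
```

```bash
python3 -m inch '{"increments":[[0.029,-0.013,0.001,0,0.01,0.01,-1],[0.03,-0.014,0.001,0,0,0,-1],[0.029,-0.015,0.001,0,0,0,-1],[0.01,0.009,0.005,0.13,0.05,-0.02,-1],[0.01,0.008,0.005,0.13,0.05,-0.02,-1],[0.01,0.008,0.005,0.12,0.06,-0.01,-1],[0,0,0,0,0,0,-1]]}' 80
python3 - <<'E'
from h import *
print(env.state()['joint_positions'])
stir([(9,-57,130,20),(9,-57,85,28),(9,-57,63,11),(43,-36,63,7),(57,-21,63,7),(53,21,63,7)])
E
```

```text
time_s: 11.6
position: [0.513, 0.2693, 0.2776]
eef_rot: [-0.189, 0.971, 0.144, 0.036]
wrist_force: [0.3, -1.1, -0.2]
width: 0.015
finger_force: 79.4
[0.16135584 0.33467301 1.55408209 0.40716185 1.20109784 1.29951856]
tip now [ 11.3 -56.5 136.8] t 11.6 F [ 0.3 -1.1 -0.2]
12 [-0.002,0.004,0.005,-0.01,0.01,-0.01,-1],[-0.003,0.007,0.021,0,0,0,-1],[-0.003,0.008,0.021,0,0,0,-1],[-0.002,0.004,0.01,0,0,0,-1],[-0.001,0.004,0.011,0,0,0,-1],[-0.004,-0.001,0.002,0.04,0.01,-0.01,-1],[-0.003,-0.001,0.003,0.04,0.02,-0.01,-1],[-0.003,-0.001,0.003,0.03,0.02,-0.01,-1],[-0.004,-0.001,0.003,0.03,0.02,-0.01,-1],[-0.003,-0.002,0.003,0.03,0.01,-0.01,-1],[-0.003,-0.001,0.004,0.03,0.02,-0.01,-1],[-0.004,-0.003,0.003,0.03,0.01,-0.01,-1]
9 [-0.004,-0.002,0.003,0.02,0.01,-0.01,-1],[-0.004,-0.003,0.003,0.02,0.02,-0.01,-1],[-0.006,-0.003,0,0,-0.01,0,-1],[-0.005,-0.003,0,-0.01,0,0,-1],[-0.005,-0.002,-0.001,0,0,0.01,-1],[-0.005,-0.003,0,0,0,0,-1],[-0.006,-0.003,0,0,0,0,-1],[-0.005,-0.003,0,-0.01,0,0,-1],[-0.005,-0.003,0,0,0,0,-1]
```

Send the first twelve rows (descend, push S1), then re-plan.

```bash
python3 -m inch '{"increments":[[-0.002,0.004,0.005,-0.01,0.01,-0.01,-1],[-0.003,0.007,0.021,0,0,0,-1],[-0.003,0.008,0.021,0,0,0,-1],[-0.002,0.004,0.01,0,0,0,-1],[-0.001,0.004,0.011,0,0,0,-1],[-0.004,-0.001,0.002,0.04,0.01,-0.01,-1],[-0.003,-0.001,0.003,0.04,0.02,-0.01,-1],[-0.003,-0.001,0.003,0.03,0.02,-0.01,-1],[-0.004,-0.001,0.003,0.03,0.02,-0.01,-1],[-0.003,-0.002,0.003,0.03,0.01,-0.01,-1],[-0.003,-0.001,0.004,0.03,0.02,-0.01,-1],[0,0,0,0,0,0,-1]]}' 80
python3 - <<'E'
from h import *
look();look('side','side5.png')
stir([(43,-36,63,7),(57,-21,63,7),(53,21,63,6)])
E
```

```text
time_s: 12.8
position: [0.4905, 0.2786, 0.1878]
eef_rot: [-0.285, 0.939, 0.172, 0.081]
wrist_force: [-0.3, 0.3, -1.4]
width: 0.0151
finger_force: 79.3
top orange 38 on plate [55. -0.] in pan [58.  1.] [185.  138.  102.5]
top orange 7 on plate [-14.  32.] in pan [-14.  35.] [146.  97.  74.]
top orange 17 on plate [-49.  36.] in pan [-51.  39.] [153.  91.  64.]
top orange 11 on plate [ 8. 60.] in pan [ 8. 64.] [153.  96.  65.]
tip now [ 44.4 -35.   63.5] t 12.9 F [-0.5 -0.7  0.2]
12 [0,0.003,0,0.01,0,0,-1],[-0.004,-0.003,0.003,0.02,0.01,0,-1],[-0.005,-0.002,0.003,0.02,0.02,-0.01,-1],[-0.004,-0.003,0.003,0.02,0.01,-0.01,-1],[-0.004,-0.002,0,0,0,0,-1],[-0.005,-0.003,0,0,0,0,-1],[-0.004,-0.003,-0.001,-0.01,-0.01,0,-1],[-0.005,-0.002,0,0,0,0,-1],[-0.005,-0.003,0,0,0,0,-1],[-0.004,-0.002,0,0,0,0,-1],[-0.005,-0.003,0,0,0,0,-1],[-0.004,-0.003,0,-0.01,0,0,-1]
```

```bash
python3 -m inch '{"increments":[[0,0.003,0,0.01,0,0,-1],[-0.004,-0.003,0.003,0.02,0.01,0,-1],[-0.005,-0.002,0.003,0.02,0.02,-0.01,-1],[-0.004,-0.003,0.003,0.02,0.01,-0.01,-1],[-0.004,-0.002,0,0,0,0,-1],[-0.005,-0.003,0,0,0,0,-1],[-0.004,-0.003,-0.001,-0.01,-0.01,0,-1],[-0.005,-0.002,0,0,0,0,-1],[-0.005,-0.003,0,0,0,0,-1],[-0.004,-0.002,0,0,0,0,-1],[-0.005,-0.003,0,0,0,0,-1],[-0.004,-0.003,0,-0.01,0,0,-1]]}' 80
python3 - <<'E'
from h import *
look('top','top6.png')
a=cv2.imread('pics/top6.png')[225:355,232:362];cv2.imwrite('pics/c6.png',cv2.resize(a,(585,585),interpolation=cv2.INTER_CUBIC))
stir([(53,21,63,6)])
stir([(40,0,64,15),(0,0,75,20)])
E
```

```text
time_s: 14.1
position: [0.4358, 0.289, 0.1822]
eef_rot: [-0.31, 0.929, 0.179, 0.094]
wrist_force: [-0.4, -0.1, -1.0]
width: 0.0147
finger_force: 79.4
top orange 7 on plate [48. 37.] in pan [51. 39.] [181. 137. 105.]
top orange 9 on plate [-14.  32.] in pan [-14.  35.] [143.  92.  77.]
top orange 12 on plate [ 7. 60.] in pan [ 8. 64.] [149.  96.  66.]
tip now [53.4 22.1 62.7] t 14.15 F [-1.4 -0.3 -1. ]
1 [0.001,0.001,0,0,0,0,-1]
tip now [53.4 22.1 62.7] t 14.15 F [-1.4 -0.3 -1. ]
5 [0.01,0.006,-0.005,-0.03,-0.02,0.02,-1],[0.01,0.005,-0.005,-0.03,-0.02,0.01,-1],[0.001,-0.003,-0.01,-0.07,-0.04,0.02,-1],[0.001,-0.003,-0.01,-0.09,-0.04,0.03,-1],[0.001,-0.004,-0.008,-0.09,-0.04,0.02,-1]
```

View pics/c6.png

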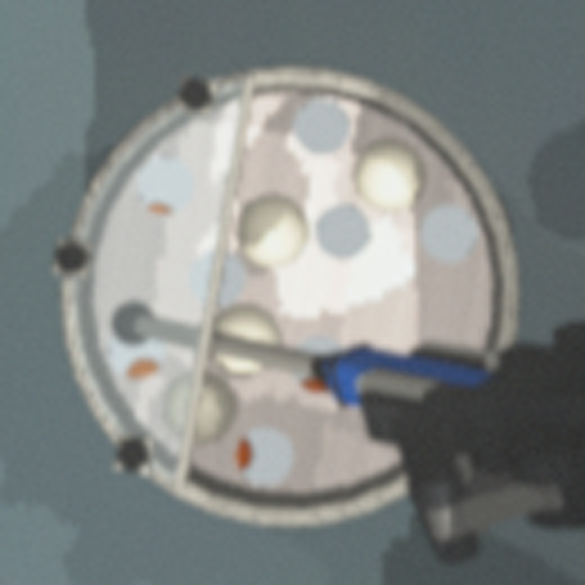

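All five oranges now show in the pan, with the last two seen through the guard-side holes at (158,208) and (143,368), and the four white balls are on the plate. I'll retrace the path out from under the guard.

```bash
python3 - <<'E'
from h import *
stir([(55,-18,63,14),(43,-37,63,14),(9,-56,63,14),(8,-55,125,30),(-20,-50,150,25)])
E
```

```text
tip now [53.4 22.1 62.7] t 14.15 F [-1.4 -0.3 -1. ]
12 [0.012,0.007,0,0.01,0,0,-1],[0.011,0.007,0,0,0,0,-1],[0.012,0.006,0,0,0,0,-1],[0.008,0.005,-0.004,-0.03,-0.01,0.01,-1],[0.008,0.005,-0.004,-0.02,-0.02,0.01,-1],[0.006,0.002,-0.007,-0.06,-0.03,0.03,-1],[0.006,0.002,-0.006,-0.07,-0.04,0.02,-1],[0.006,0.001,-0.005,-0.07,-0.03,0.01,-1],[0.003,-0.008,-0.02,-0.01,0,0.01,-1],[0.002,-0.007,-0.019,0,0,0,-1],[0.003,-0.007,-0.019,0,0,0,-1],[0,-0.008,-0.017,-0.1,-0.05,0.02,-1]
1 [0,-0.008,-0.015,-0.11,-0.05,0.01,-1]
```

```bash
python3 -m inch '{"increments":[[0.012,0.007,0,0.01,0,0,-1],[0.011,0.007,0,0,0,0,-1],[0.012,0.006,0,0,0,0,-1],[0.008,0.005,-0.004,-0.03,-0.01,0.01,-1],[0.008,0.005,-0.004,-0.02,-0.02,0.01,-1],[0.006,0.002,-0.007,-0.06,-0.03,0.03,-1],[0.006,0.002,-0.006,-0.07,-0.04,0.02,-1],[0.006,0.001,-0.005,-0.07,-0.03,0.01,-1],[0.003,-0.008,-0.02,-0.01,0,0.01,-1],[0.002,-0.007,-0.019,0,0,0,-1],[0.003,-0.007,-0.019,0,0,0,-1],[0,-0.008,-0.02,-0.1,-0.05,0.02,-1]]}' 80
python3 - <<'E'
from h import *
q=Ro.from_quat([.971,-.179,.155,.029]);s=env.state();print(s['position'])
p0=np.array(s['position']);qq=Ro.from_quat(np.array(s['eef_rot'])[[1,2,3,0]])
E=np.array([.445,.2053,.3066])
plan([(p0+[0,-.005,.05],qq,None),(E,q,None)])
E
```

```text
time_s: 15.35
position: [0.5098, 0.2654, 0.2875]
eef_rot: [-0.131, 0.982, 0.136, 0.021]
wrist_force: [0.3, 0.7, -2.0]
width: 0.015
finger_force: 79.3
[0.50976558 0.2654257  0.28745706]
2 [0.001,-0.004,-0.025,0,0,0,-1],[0.002,-0.004,-0.025,0,0,0,-1]
6 [-0.013,0.007,0.003,-0.06,0.05,0.1,-1],[-0.013,0.008,0.002,-0.06,0.05,0.1,-1],[-0.012,0.009,0.002,-0.06,0.06,0.09,-1],[-0.011,0.01,0.002,-0.07,0.05,0.1,-1],[-0.01,0.011,0.003,-0.06,0.05,0.1,-1],[-0.009,0.012,0.002,-0.06,0.05,0.1,-1]
```

```bash
python3 -m inch '{"increments":[[0.001,-0.004,-0.025,0,0,0,-1],[0.002,-0.004,-0.025,0,0,0,-1],[-0.013,0.007,0.003,-0.06,0.05,0.1,-1],[-0.013,0.008,0.002,-0.06,0.05,0.1,-1],[-0.012,0.009,0.002,-0.06,0.06,0.09,-1],[-0.011,0.01,0.002,-0.07,0.05,0.1,-1],[-0.01,0.011,0.003,-0.06,0.05,0.1,-1],[-0.009,0.012,0.002,-0.06,0.05,0.1,-1],[0,0,0,0,0,0,-1]]}' 80
python3 - <<'E'
from h import *
s=env.state();q=Ro.from_quat(np.array(s['eef_rot'])[[1,2,3,0]]);P=np.array(s['position'])
X=P+q.apply(OFF);print('tip exp',X)
for n,z in(('top',X[2]),):
    c=cap(n,'top7.png');print(proj(c,X),tip(c,n,'stick_tip',2));u=proj(c,X).astype(int)
    g=c['frame'].max(2)[u[1]-12:u[1]+13,u[0]-12:u[0]+13];b=(g<75).astype(np.uint8);nl,L,st,ce=cv2.connectedComponentsWithStats(b)
    print([(st[i,4],np.round(ce[i]+u-12,1)) for i in range(1,nl) if st[i,4]>9])
c=cap('side');print(proj(c,X),tip(c,'side','stick_tip',2))
Q=Ro.from_quat([.971,-.179,.155,.029]);T=np.array([.4871,.1868,.1594])
plan([(T-.003*Q.apply([0,0,1]),Q,6)])
E
```

```text
time_s: 16.25
position: [0.4436, 0.207, 0.3062]
eef_rot: [0.029, 0.971, -0.181, 0.156]
wrist_force: [-0.2, 0.4, -0.4]
width: 0.0152
finger_force: 79.3
tip exp [0.49215378 0.19109872 0.17138947]
[388.69767752 272.48226449] [(array([0.4879, 0.1876, 0.1707]), 0.83)]
[(np.int32(46), array([388.9, 272.4]))]
[366.5855597 185.9176535] [(array([0.4932, 0.1952, 0.1721]), 0.74)]
6 [0,0.001,0.025,0,0,0,-1],[-0.001,0.001,0.026,0,0,0,-1],[0,0,0.025,0,0,0,-1],[-0.001,0.001,0.025,0,0,0,-1],[0,0.001,0.025,0,0,0,-1],[0,0.001,0.026,0,0,0,-1]
```

The stick has not slipped in the fingers. Now insert it, release with a partial opening and back off.

```bash
python3 -m inch '{"increments":[[0,0.001,0.025,0,0,0,-1],[-0.001,0.001,0.026,0,0,0,-1],[0,0,0.025,0,0,0,-1],[-0.001,0.001,0.025,0,0,0,-1],[0,0.001,0.025,0,0,0,-1],[0,0.001,0.024,0,0,0,-1],[0,0,0,0,0,0,-1]]}' 80
python3 -m inch '{"increments":[[0,0,0,0,0,0,-0.2],[0,0,0,0,0,0,-0.2],[0,0,0,0,0,0,-0.2],[0,0,0,0,0,0,-0.2],[0,0,0,0,0,0,-0.2],[0,0,0,0,0,0,-0.2]]}' 80
```

```text
time_s: 17.15
position: [0.4854, 0.1853, 0.1615]
eef_rot: [0.028, 0.971, -0.179, 0.154]
wrist_force: [0.5, -0.2, -0.8]
width: 0.0152
finger_force: 79.3
time_s: 17.75
position: [0.4848, 0.1866, 0.1639]
eef_rot: [0.027, 0.971, -0.179, 0.156]
wrist_force: [-0.5, 0.2, 0.0]
width: 0.0338
finger_force: 0.0
```

```bash
python3 -m inch '{"increments":[[0,0,-0.015,0,0,0,-0.2],[0,0,-0.02,0,0,0,-0.2],[0,0,-0.03,0,0,0,-0.2],[0,0,-0.03,0,0,0,-0.2],[-0.01,0,-0.04,0,0,0,-0.2],[-0.03,0,-0.03,0,0,0,-0.2],[-0.03,0,-0.03,0,0,0,-0.2],[-0.03,0,-0.02,0,0,0,-0.2],[0,0,0,0,0,0,-0.2],[0,0,0,0,0,0,-0.2],[0,0,0,0,0,0,-0.2],[0,0,0,0,0,0,-0.2]]}' 80
python3 - <<'E'
from h import *
c=look('top','top8.png');print(tip(c,'top','stick_tip',2),tip(c,'top','sieve'))
d=cap('side','side8.png');print(tip(d,'side','stick_grip',2))
o=np.hstack([c['frame'][220:360,240:420],d['frame'][150:290,290:470]])
cv2.imwrite('pics/c8.png',cv2.resize(o,(800,311),interpolation=cv2.INTER_CUBIC)[:,:,::-1])
E
```

```text
time_s: 18.95
position: [0.3337, 0.2434, 0.3361]
eef_rot: [0.028, 0.971, -0.179, 0.156]
wrist_force: [0.0, -0.9, -0.1]
width: 0.0342
finger_force: 0.0
top orange 7 on plate [48. 37.] in pan [51. 39.] [182. 138. 106.]
top orange 6 on plate [-14.  33.] in pan [-14.  35.] [151.5 104.   82.5]
top orange 17 on plate [-49.  36.] in pan [-51.  39.] [154.  96.  67.]
top orange 13 on plate [ 7. 61.] in pan [ 8. 65.] [176. 110.  77.]
[(array([0.529 , 0.1659, 0.0237]), 0.7)] [(array([0.4623, 0.3254, 0.0109]), 0.75)]
[(array([0.4822, 0.1878, 0.1735]), 0.85)]
```

View pics/c8.png

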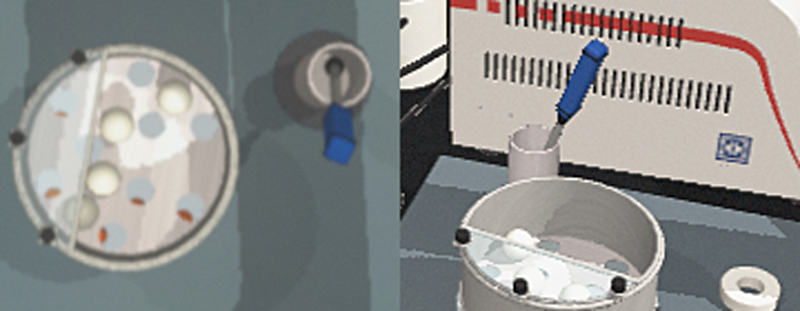

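The final view shows the stick leaning in its pot at (335,110). Five oranges are below the holes, the four whites are on the plate, and the sieve has not moved.

```bash
python3 -c "
from station import env
print(env.hand_in())"
```

```text
the job is handed in; nothing more can be done
None
```

The job is handed in at about 19 s: in the last pictures all five orange balls are in the pan, the four white ones are on the plate, and the released stick stands in its pot; the judge returned no verdict.

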